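Open the bit case to its sprung stop

ROBOT

A 6-joint arm with a two-finger parallel gripper is mounted at the origin on a cart in front of the work surface, level with it; the furniture and walls round the work are solid. World frame = base frame: x ahead of the robot, y to its left, z up, the work surface at z = 0. Lengths are in mm, angles in rad, forces in N, time in s.
With the tool pointing down it reaches from about 350 to 875 mm from the base axis. Payload 4.2 kg.
Tool frame: the origin (TCP) lies between the finger pads; the fingertips stand 25 mm ahead of it and the grasp point (between the pads) lies 6 mm ahead of it; z points along the fingers, y is the line along which they close (so a half turn about z gives the same grasp; the last joint's range is limited). The gripper opens to 85 mm and grips with 20 to 120 N. Pads are 22 mm wide; open, the fingers measure 114 mm over their backs; the gripper's body (76 mm by 85 mm) begins 54 mm behind the grasp point. The pads swing forward as they close: fully open they stand 13 mm farther back than shut.
Start: joints at [1.419, 0.385, 0.008, 0, -1.194, -0.259], TCP at [249.556, 572.993, 218.212] pointing down, gripper open.
Joint ranges: [-3.14, 3.14], [-1.21, 2.06], [-1.07, 1.41], [-3.16, 2.05], [-2.99, -0.16], [-3.1, 3.1]. Speed limits (rad/s): [2.79, 2.79, 3.14, 3.14, 3.14, 3.14].

INTERFACE

Orientations are given as a unit quaternion [x, y, z, w].
In Python, from bench import arm gives the robot as it stands.
- The arm moves only by the shell command python3 -m pendant 'ROWS'. ROWS is JSON, a list of rows, each a list of 7 numbers: the shift along the tool's x, y, z in m, then the turn, a rotation vector about the tool's x, y, z in degrees, then the finger opening in m, from 0 to 0.0854. In form: [[x, y, z, wx, wy, wz, fingers], ...]. A call has 1 to 12 rows; each row shifts and turns the commanded pose from where the row before left it, along the tool's axes as they then stand; what a row does not reach is not made up. A row lasts 1/10 s, in which the tool goes at most 50 mm and 8.59 degrees, less where a joint would pass 70% of its speed; a pose out of reach is approached as far as the arm can. A call is refused whole if a number of a shift passes 0.05 or a number of a turn 8.59, either way. A call with a gripper value outside its range is refused whole. The fingers move at their own pace and stop on an object; the grip force is fixed at half the most. Time passes only in rows, so rows that do not move let the fingers close. It gives the time, the measured TCP pose, the force, the opening and the grip force at its end, in the units of the state.
- arm.read_state(): the state, without advancing time (a new reading comes with each control period).
- arm.get_image(name): name is "scene" or "top"; returns a dict with "image" (480x640x3 uint8, red, green, blue), "fx", "fy", "cx", "cy" (pixels), "xyz" and "rotation" of the camera in the world. Camera axes: x right, y down, z forward; pixel columns grow to the right and rows downward; lengths in mm; the calibration is good to about 2 mm. A picture is of the moment at which its call begins. There is no depth.
- arm.job_done(): hands the job in; it is judged then, once.
The state is a dict: "clock": time; "joints": joint angles; "joint_vel": joint speeds; "joint_efforts": joint torques, N m; "position": TCP position; "ee_rot": TCP orientation; "contact_force": force on the tool from outside, world axes, zero at the start; "wrist_torque": the same for the moment, N m; "gripper_width": finger opening in mm; "grasp_force": force on a finger pad.
Only numpy, scipy, OpenCV 4.12 (cv2) and the standard library are available. Lean on these libraries where they do the work, as an engineer would, in place of code of your own. Each camera call takes 0.05 s, during which the arm holds its last target. There are 200 camera calls.

TASK

Open the red drill bit case on its timber riser so that it stands ready for use: raise the lid by its steel lift lip and swing it over backwards until it meets the sprung rubber buffer of the stop arm and has pushed the buffer in about half of its 13 mm travel. Never drive the buffer to its end, and leave the lid standing there by itself; leave the other things on the bench alone.

Things in the scene. Friction and masses are not known exactly. Their poses are not given: they have to be found in the camera images.
- case: red flat drill bit case, 107x170x38, screwed onto a pale timber riser 36 thick fixed to the bench. Origin: centre of the case's underside, 36 above the bench. x points from the lid's front (facing left, +y, as the robot sees it) to the hinge at the back, y along the hinge, z up. Case front at x = -49 mm, flush with the riser's front; lid top 36 above the origin. It cannot move
- hinge (a point): middle of the lid's hinge line, at (52, 0, 24) mm in the case's frame; axes as the case's. On its +y side, from y = 62 to 123, a dark bracket on the riser carries a steel stop arm that stands up behind the lid, leaning back; it is clamped at a setting that differs each time and cannot be moved
- case_lid (a joint): lid angle, rad: 0 shut, grows as its front rises and swings over to the back, pi/2 upright, limit 2.62. Starts at 0 to 0.08. Stiff hinge (0.75 N m friction): the lid stays where it is left; moving it takes about 7 N at the lip. It meets the stop's buffer at an angle that differs each time and is not told, from 1.7 to 2.3
- lip_root (a point): middle of the lower edge of the lid's front, on the outside. The lid is a shallow tray, 170 wide, open towards the case: shut, its inner face lies 9 above the hinge line and its 3 thick front wall reaches down to the hinge line's height, its inside 98 before the hinge line, outside 101. Moves with the lid
- lip_edge (a point): middle of the outer edge of the lid's steel lift lip, a plate 70 wide (along y), 36 long, 4 thick, sloping up at 50 degrees and outwards from the top of the lid's front. Shut, this edge is 122 before the hinge line and 37 above it. A closed fingertip tilted 30 to 40 degrees, pointing towards the case and down, fits beneath the lip from the front. Moves with the lid
- buffer (a joint): how far the lid has pushed in the stop's sprung rubber buffer, m: 0 untouched, 0.013 hard at its end. It meets the lid's outer face 80 mm from the hinge line, 70 to +y of the middle. Spring: 1.5 N at first touch plus 0.5 N per mm; 1 mm is 0.0125 rad of lid. Let go, the lid stays, springing back less than 1 mm
- spray_can: upright white spray can with yellow cap, 54x56x197; origin under its centre; a bystander; must not be moved
- wood_glue: upright yellow glue bottle with red cap, 42x55x160; origin under its centre; a bystander; must not be moved
- tape_measure: yellow tape measure, 41x86x66; origin under its centre; a bystander; must not be moved
- wood_block: pale wood offcut, 45x90x35; origin under its centre; a bystander; must not be moved
- masking_tape: roll of cream masking tape lying flat, 106x104x25; origin under its centre; a bystander; must not be moved
- sanding_block: brown sanding block, 59x101x31; origin under its centre; a bystander; must not be moved

How it is judged:
By the outcome, as a careful person would: the job done as asked, in the order asked, and still so for the second after the job is handed in, with the robot touching nothing.
It also fails if it takes over 51 s, if anything falls off the work surface, if the arm or the gripper's body presses on something with over 40 N, if the wrist force passes 120 N, or if a joint passes its speed limit or range.

## Working session

There is one attempt and no reset: what is moved stays moved. The work goes in short steps, Python scripts to look and compute and a shell command to move; the robot and the scene stay as the last step left them, time stands still between calls to the robot, and variables do not carry over. Pictures are saved under pics/ and viewed, at most 10 in all, crops included, and the job is handed in when it is done.

```bash
mkdir -p pics; ls
python3 - <<'E'
from bench import arm
import cv2,pickle
for n in("scene","top"):
    d=arm.get_image(n); cv2.imwrite(f"pics/{n}0.png",d["image"][:,:,::-1]); pickle.dump(d,open(f"{n}0.pkl","wb"))
    print(n,d["fx"],d["fy"],d["cx"],d["cy"],d["xyz"],d["rotation"])
s=arm.read_state(); print(s)
E
```

```text
pics
scene 552.2802122164912 552.2802122164912 321.7572876530773 243.9925936471516 [   6.81698362 -728.32184209 1174.16877919] [ 0.87613123 -0.32851229  0.11792565 -0.3325166 ]
top 441.6760194421649 441.6760194421649 310.80535619311337 238.27138527915264 [ 503.91969487   11.31020862 1488.661016  ] [ 0.70895318 -0.70412966  0.03482497 -0.01933973]
{'clock': 0.1, 'joints': array([ 1.41859392e+00,  3.85489563e-01,  6.76586829e-03, -4.09609763e-04,
       -1.19397614e+00, -2.58604218e-01]), 'joint_vel': array([ 0.00037536, -0.00212254,  0.00373512,  0.0004397 , -0.00289695,
       -0.00130043]), 'joint_efforts': array([-4.38440602e-04, -3.93317807e+01,  1.88932478e+01,  4.19797406e+00,
       -2.55128522e-03,  1.88037916e-06]), 'position': array([249.36646302, 572.51466224, 217.23009383]), 'ee_rot': array([ 9.78962932e-01, -2.04035868e-01, -1.39484196e-04,  9.60530402e-04]), 'contact_force': array([ 0.00195569, -0.34467118,  1.08040108]), 'wrist_torque': array([-0.00754068,  0.02032202, -0.0112697 ]), 'grasp_force': 0.0, 'gripper_width': 85.34809088946436}
```

View pics/scene0.png

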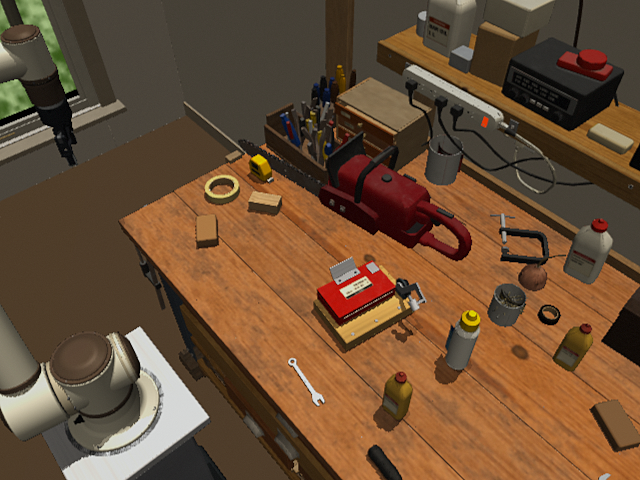

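View pics/top0.png

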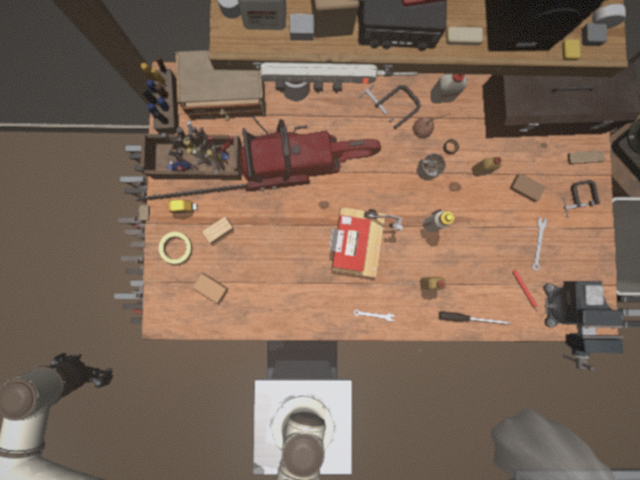

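The scene shows the red case at about (357,290), with its lip on the left and the stop arm at (410,290). The spray can is behind the case at (463,340) and the glue bottle at (397,395). I'll enlarge both views.

Run:
```python
import cv2
a=cv2.imread("pics/scene0.png")[250:350,305:435]; b=cv2.imread("pics/top0.png")[200:285,322:412]
cv2.imwrite("pics/sc.png",cv2.resize(a,None,fx=6,fy=6,interpolation=cv2.INTER_CUBIC))
cv2.imwrite("pics/tc.png",cv2.resize(b,None,fx=7,fy=7,interpolation=cv2.INTER_CUBIC))
```

```text
(no output)
```

View pics/sc.png

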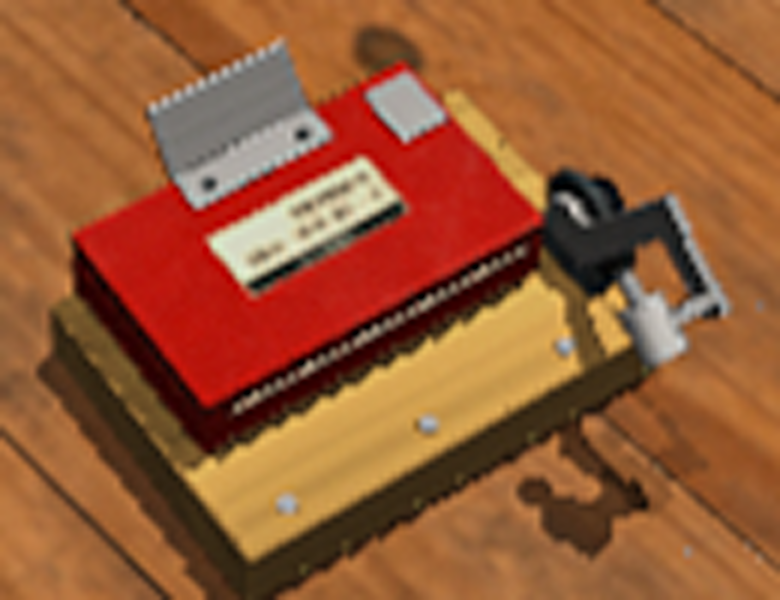

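View pics/tc.png

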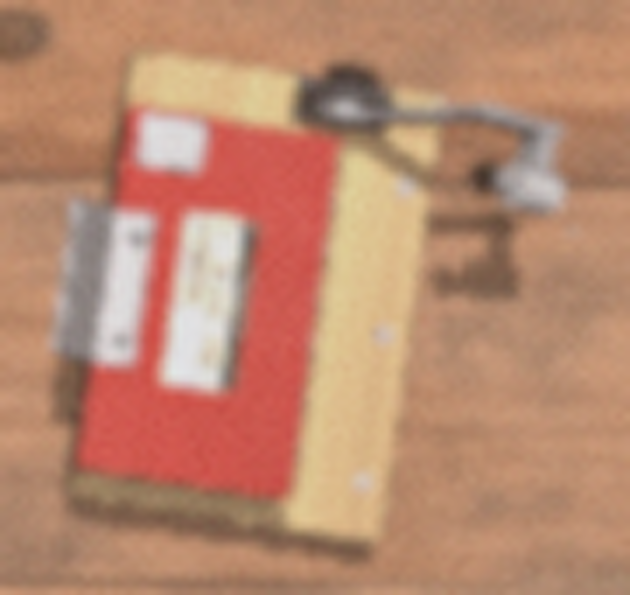

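Both crops are clear. I'll fit the case pose and lid angle to the lid corners and the lip edge in the two views.

```bash
cat > h.py <<'E'
import numpy as np,pickle
from scipy.spatial.transform import Rotation as R
from scipy.optimize import least_squares
def cam(f):
    d=pickle.load(open(f,"rb")); r=np.array(d["rotation"])
    d["R"]=R.from_quat(r) ; return d
def proj(d,P):
    q=d["R"].inv().apply(np.atleast_2d(P)-d["xyz"]); return np.c_[d["fx"]*q[:,0]/q[:,2]+d["cx"],d["fy"]*q[:,1]/q[:,2]+d["cy"]]
H=np.array([52,0,24.])
def lid(p,th): # case-frame shut points -> opened
    return H+R.from_euler("y",th).apply(np.atleast_2d(p)-H)
def world(p,x,y,yaw): return R.from_euler("z",yaw).apply(np.atleast_2d(p))+[x,y,36]
E
python3 - <<'E'
from h import *
S=cam("scene0.pkl");T=cam("top0.pkl")
s=np.array([[75,235],[405,65],[545,225],[210,405],[150,108],[285,40]])/6+[305,250]-.4
t=np.array([[78,470],[128,108],[335,138],[290,500],[57,352],[70,200]])/7+[322,200]-.4
def f(v,full=0):
    x,y,yaw,th,bx,o1,o2,o3,o4=v
    P=np.array([[-49,-85,36],[-49,85,36],[bx,85,36],[bx,-85,36],[-70,-35,61],[-70,35,61.]])
    W=world(lid(P,th),x,y,yaw)
    r=np.r_[(proj(S,W)+[o1,o2]-s).ravel(),(proj(T,W)+[o3,o4]-t).ravel()]
    return r if full else np.r_[r,np.array([o1,o2,o3,o4])/.7]
for g in (0,1):
    q=least_squares(f,[560,-100,-1.57,0.04,55,0,0,0,0]); print(q.x.round(3),q.cost); print(f(q.x,1).round(1)); break
x,y,yaw,th=q.x[:4]
print("lip",world(lid([[-70,-35,61],[-70,35,61],[-49,0,24]],th),x,y,yaw).round(1),"hinge",world(H,x,y,yaw).round(1))
E
```

```text
[ 6.00135e+02 -1.51320e+02 -1.71000e+00  3.30000e-02  4.98080e+01
  3.88000e-01  2.33000e-01 -4.91000e-01  2.75000e-01] 2.9984660155590634
[-0.4  0.   0.2 -0.8  0.3 -1.1 -0.5  0.4 -0.5  0.7  0.1  0.2 -0.1 -0.
  0.2 -0.5  0.7 -0.2  0.   0.2 -0.6  0.1  0.7 -0.1]
lip [[ 575.   -78.4  101. ]
 [ 644.3  -88.1  101. ]
 [ 606.9 -102.9   63.3]] hinge [[ 592.9 -202.8   60. ]]
```

The fit is consistent, with residuals below about 1 px. Next I'll compute the insertion pose and the rows.

```bash
cat >> h.py <<'E'
X,Y,YAW,TH0=600.1,-151.3,-1.71,0.033
cx=np.array([np.cos(YAW),np.sin(YAW),0]);cy=np.array([-np.sin(YAW),np.cos(YAW),0]);cz=np.array([0,0,1.])
def toolR(tilt):
    t=np.radians(tilt); z=np.sin(t)*cx-np.cos(t)*cz; y=-cy; return R.from_matrix(np.c_[np.cross(y,z),y,z])
def incase(w): # world -> case frame
    return R.from_euler("z",-YAW).apply(np.asarray(w)-[X,Y,36])
def delta(p,r,P,Rt): # shift in tool frame, turn vector deg in tool frame
    return (r.inv().apply(np.asarray(P)-p)*1).round(1),(r.inv()*Rt).as_rotvec(degrees=True).round(2)
def report():
    from bench import arm
    s=arm.read_state(); r=R.from_quat(s["ee_rot"]); p=s["position"]
    ax=r.as_matrix(); tip=p+25*ax[:,2]; cu=tip+11*ax[:,0]
    tilt=np.degrees(np.arctan2(ax[:,2]@cx,-ax[:,2][2]))
    print("t",round(s["clock"],2),"w",round(s["gripper_width"],1),"tilt",tilt.round(2),"j",s["joints"].round(2),"F case",R.from_euler("z",-YAW).apply(s["contact_force"]).round(2))
    print("tcp case",incase(p).round(1),"tip",incase(tip).round(1),"corner-hinge",(incase(cu)-H).round(1))
    return s,p,r
E
python3 - <<'E'
from h import *
s,p,r=report()
Rt=toolR(40); a=np.array([.643,0,-.766])
tipc=np.array([-68.5,0,29.6]); tcp=tipc-25*a; pre=tcp-70*a
P=world(pre,X,Y,YAW)[0]; print("pre",P,"ins",world(tcp,X,Y,YAW))
print(delta(p,r,P,toolR(0)), "after yaw", toolR(0).inv().apply(P-p).round(1))
h=Rt.inv().apply(world(H,X,Y,YAW)[0]-world(tcp,X,Y,YAW)[0]); print("hinge in tool",h)
for d in(3,4,5):print(d,(h-R.from_rotvec([0,-d,0],degrees=True).apply(h)).round(2))
E
```

```text
t 0.1 w 85.3 tilt 0.11 j [ 1.42  0.39  0.01 -0.   -1.19 -0.26] F case [0.34 0.05 1.08]
tcp case [-668.1 -447.8  181.2] tip [-668.1 -447.8  156.2] corner-hinge [-717.1 -437.2  132.2]
pre [618.08050641 -22.96850108 138.37      ] ins [[611.83516479 -67.54311054  84.75      ]]
(array([575.9, 398.5,  79.7]), array([ 0.09, -0.08, 74.43])) after yaw [ 538.6 -447.8   78.9]
hinge in tool [8.87135265e+01 5.93588339e-14 1.06748318e+02]
3 [ 5.71  0.   -4.5 ]
4 [ 7.66  0.   -5.93]
5 [ 9.64 -0.   -7.33]
```

```bash
python3 -m pendant '[[0,0,0,0,0,8.27,0],[0,0,0,0,0,8.27,0],[0,0,0,0,0,8.27,0],[0,0,0,0,0,8.27,0],[0,0,0,0,0,8.27,0],[0,0,0,0,0,8.27,0],[0,0,0,0,0,8.27,0],[0,0,0,0,0,8.27,0],[0,0,0,0,0,8.27,0],[0.03,-0.025,0,0,0,0,0],[0.03,-0.025,0,0,0,0,0],[0.03,-0.025,0,0,0,0,0]]'
python3 -m pendant '[[0.036,-0.03,0,0,0,0,0],[0.036,-0.03,0,0,0,0,0],[0.036,-0.03,0,0,0,0,0],[0.036,-0.03,0,0,0,0,0],[0.036,-0.03,0,0,0,0,0],[0.036,-0.03,0,0,0,0,0],[0.036,-0.03,0,0,0,0,0],[0.036,-0.03,0,0,0,0,0],[0.036,-0.03,0,0,0,0,0],[0.036,-0.03,0,0,0,0,0],[0,0,0,0,0,0,0]]'
python3 -c "
from h import *
s,p,r=report(); P=[618.1,-23,138.4]
print(delta(p,r,P,toolR(0)),delta(p,r,P,toolR(40)))"
```

```text
clock: 1.3
position: [311.5, 472.1, 217.5]
ee_rot: [-0.657, 0.754, -0.0, -0.001]
contact_force: [-0.1, -0.2, 0.3]
gripper_width: 0.0
grasp_force: 0.0
clock: 2.4
position: [560.2, 71.1, 217.2]
ee_rot: [-0.654, 0.757, -0.0, -0.001]
contact_force: [-1.1, 0.2, 0.3]
gripper_width: 0.0
grasp_force: 0.0
t 2.4 w 0.0 tilt 0.08 j [ 0.41  0.28 -0.14  0.   -1.14 -0.56] F case [-0.04 -1.15  0.27]
tcp case [-214.7  -70.4  181.2] tip [-214.7  -70.4  156.2] corner-hinge [-255.7  -70.5  132.3]
(array([ 84.6, -71.1,  78.9]), array([ 0.06, -0.08, -0.36])) (array([ 84.6, -71.1,  78.9]), array([ 0.18, 39.92, -0.33]))
```

```bash
python3 -m pendant '[[0,-0.014,0,0,8,0,0],[0,-0.014,0,0,8,0,0],[0,-0.014,0,0,8,0,0],[0,-0.014,0,0,8,0,0],[0,-0.014,0,0,8,0,0],[0,0,0,0,0,0,0],[0,0,0,0,0,0,0]]'
python3 -c "
from h import *
s,p,r=report(); P=[618.1,-23,138.4]
print(delta(p,r,P,toolR(40)))"
```

```text
clock: 3.1
position: [627.4, 66.5, 216.4]
ee_rot: [-0.617, 0.708, -0.224, -0.259]
contact_force: [-0.3, 0.6, 0.3]
gripper_width: 0.1
grasp_force: 0.0
t 3.1 w 0.1 tilt 40.07 j [ 0.58  0.57 -0.05  0.51 -1.47 -0.91] F case [-0.58 -0.41  0.35]
tcp case [-219.4   -3.2  180.4] tip [-203.3   -3.2  161.2] corner-hinge [-246.9   -3.2  144.3]
(array([ 18.6,  -3.3, 117.5]), array([ 0.09, -0.07,  0.16]))
```

```bash
python3 -m pendant '[[0.006,-0.001,0.039,0,0,0,0],[0.006,-0.001,0.039,0,0,0,0],[0.006,-0.001,0.039,0,0,0,0],[0,0,0,0,0,0,0],[0,0,0,0,0,0,0]]'
python3 - <<'E'
from h import *
from bench import arm
import cv2
s,p,r=report(); P=[611.8,-67.5,84.75]
print(delta(p,r,P,toolR(40)))
d=arm.get_image("scene")["image"][:,:,::-1][200:340,280:440]
cv2.imwrite("pics/s1.png",cv2.resize(d,None,fx=5,fy=5,interpolation=cv2.INTER_CUBIC)[:600])
E
```

```text
clock: 3.6
position: [618.3, -23.9, 141.5]
ee_rot: [-0.616, 0.71, -0.224, -0.257]
contact_force: [1.1, 0.4, 0.3]
gripper_width: 0.2
grasp_force: 0.0
t 3.6 w 0.2 tilt 39.93 j [ 0.46  0.58 -0.27  0.6  -1.23 -0.95] F case [-0.5   1.01  0.29]
tcp case [-128.7    0.4  105.5] tip [-112.6    0.4   86.3] corner-hinge [-156.2    0.3   69.4]
(array([-2.6,  0.4, 71.8]), array([-0.02,  0.07, -0.12]))
```

View pics/s1.png

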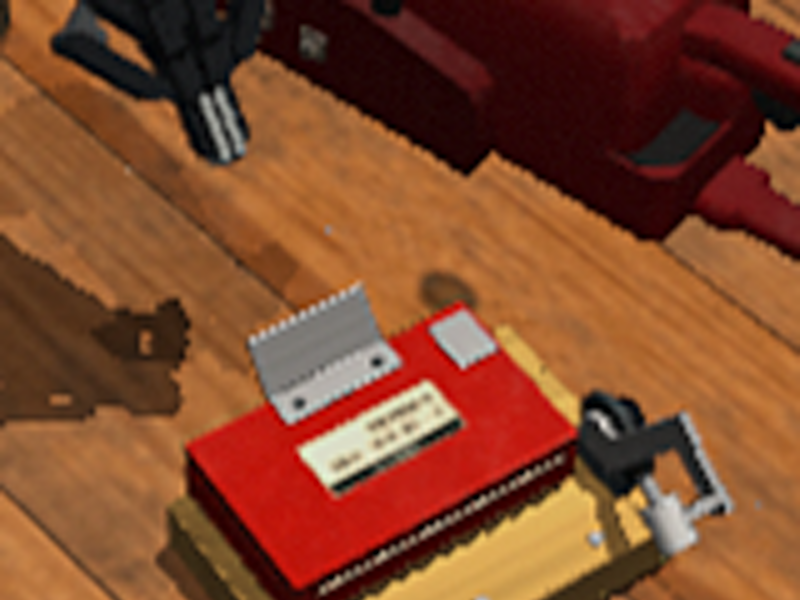

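The picture shows the closed fingertip at about pixel (325,232), upstream of the lip. I'll check that against the projected tip before inserting.

```bash
python3 -c "
from h import *
S=cam('scene0.pkl'); r=toolR(40).as_matrix(); p=np.array([618.3,-23.9,141.5])
print(proj(S,[p+25*r[:,2],p+25*r[:,2]-11*r[:,0],p+25*r[:,2]+11*r[:,0]]))"
```

```text
[[330.82227627 245.48232411]
 [328.99496988 245.23138401]
 [332.67599723 245.73689166]]
```

```bash
python3 -m pendant '[[-0.002,0,0.012,0,0,0,0],[-0.001,0,0.012,0,0,0,0],[0,0,0.012,0,0,0,0],[0,0,0.012,0,0,0,0],[0,0,0.012,0,0,0,0],[0,0,0.011,0,0,0,0],[0,0,0,0,0,0,0]]'; python3 -c "
from h import *
report()"
```

```text
clock: 4.35
position: [611.2, -67.4, 82.3]
ee_rot: [-0.616, 0.709, -0.224, -0.26]
contact_force: [-0.8, -0.5, -0.1]
gripper_width: -0.2
grasp_force: 0.0
t 4.35 w -0.2 tilt 40.09 j [ 0.39  0.62 -0.38  0.67 -1.09 -1.01] F case [ 0.56 -0.76 -0.14]
tcp case [-84.7  -0.7  46.3] tip [-68.6  -0.8  27.2] corner-hinge [-112.1   -0.8   10.3]
```

The observed tip is about 13 px short of the projection, so I'll look at the actual state. No contact force is showing.

Run:
```python
from h import *
from bench import arm
import cv2
a=arm.get_image("scene")["image"][:,:,::-1][200:320,280:400]
b=arm.get_image("top")["image"][:,:,::-1][190:290,310:410]
a=cv2.resize(a,(480,480),interpolation=cv2.INTER_CUBIC)[:,:400]; b=cv2.resize(b,(480,480),interpolation=cv2.INTER_CUBIC)[:,:400]
cv2.imwrite("pics/s2.png",np.hstack([a,b]))
s,p,r=report(); m=r.as_matrix();
P=[p-40*m[:,2],p,p+25*m[:,2]]
S=cam('scene0.pkl');T=cam('top0.pkl');print((proj(S,P)-[280,200])*4,(proj(T,P)-[310,190])*4.8+[400,0])
```

```text
t 4.45 w 0.1 tilt 40.02 j [ 0.4   0.62 -0.37  0.67 -1.09 -1.01] F case [0.25 0.51 0.6 ]
tcp case [-86.1   0.6  47.7] tip [-70.    0.6  28.6] corner-hinge [-113.6    0.6   11.6]
[[204.28762047 190.8768    ]
 [226.47692394 247.6807308 ]
 [240.20808292 282.83207319]] [[437.95244287 221.79223312]
 [474.43061953 231.1798706 ]
 [496.43103036 236.84166349]]
```

View pics/s2.png

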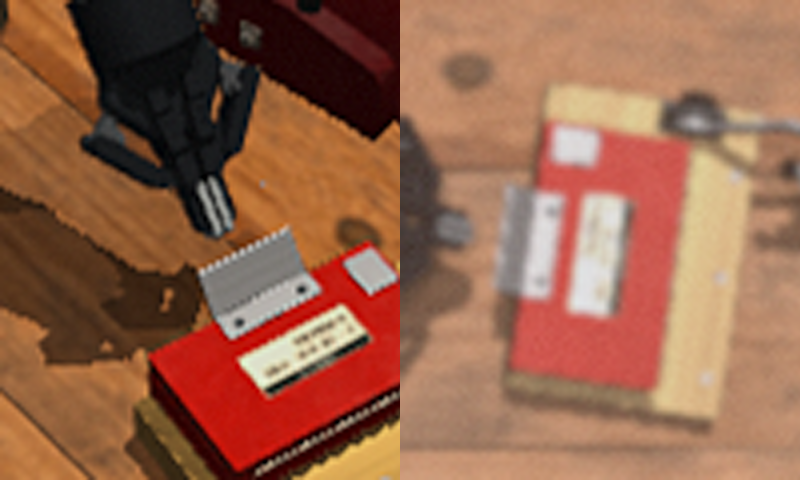

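The real tip is about 25 mm short along the tool axis, in both views. I'll check whether the start picture agrees.

Run:
```python
from h import *
import cv2
S=cam('scene0.pkl');T=cam('top0.pkl')
p=np.array([249.4,572.5,217.2]); r=R.from_quat([.97896,-.20404,0,0.001]).as_matrix()
P=[p+s*50*r[:,1]+k*r[:,2] for k in(-40,0,12,25) for s in(-1,1)]
a=cv2.imread("pics/scene0.png")[100:180,30:110]; b=cv2.imread("pics/top0.png")[335:415,50:130]
o=[]
for im,q in((a,proj(S,P)-[30,100]),(b,proj(T,P)-[50,335])):
    im=cv2.resize(im,(400,400),interpolation=cv2.INTER_CUBIC)
    for i in range(0,8,2): cv2.line(im,tuple((q[i]*5).astype(int)),tuple((q[i+1]*5).astype(int)),[(255,0,0),(0,255,0),(0,255,255),(0,0,255)][i//2],1)
    o.append(im)
cv2.imwrite("pics/s3.png",np.clip(np.hstack(o).astype(int)*2,0,255))
```

```text
[ WARN:0@0.105] global loadsave.cpp:1063 imwrite_ Unsupported depth image for selected encoder is fallbacked to CV_8U.
```

View pics/s3.png

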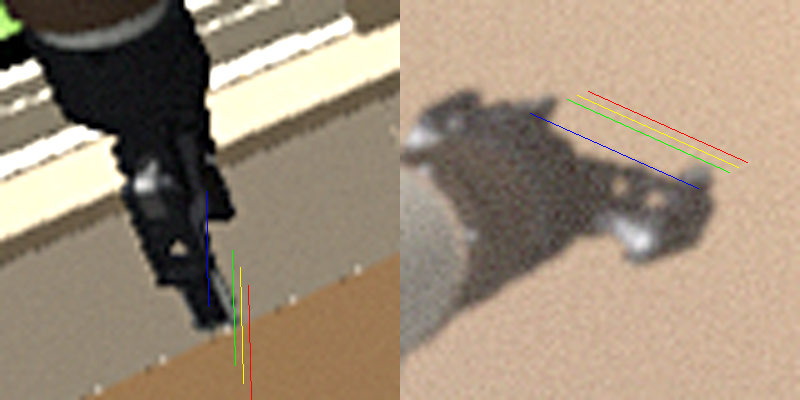

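In both pictures the visible tip sits near the TCP, not 25 mm ahead of it. A gentle nudge towards the lip (tool +x) will show by force whether the finger is really under it.

```bash
for i in 1; do python3 -m pendant '[[0.002,0,0,0,0,0,0],[0.002,0,0,0,0,0,0],[0.002,0,0,0,0,0,0],[0.002,0,0,0,0,0,0],[0,0,0,0,0,0,0]]'; done; python3 -c "
from h import *
report()"
```

```text
clock: 4.95
position: [611.7, -71.9, 89.4]
ee_rot: [-0.617, 0.709, -0.225, -0.258]
contact_force: [0.3, -0.3, 0.5]
gripper_width: -0.2
grasp_force: 0.0
t 4.95 w -0.2 tilt 39.98 j [ 0.39  0.61 -0.38  0.68 -1.09 -1.  ] F case [0.21 0.32 0.45]
tcp case [-80.2   0.5  53.4] tip [-64.1   0.5  34.2] corner-hinge [-107.7    0.5   17.3]
```

```bash
for i in 1; do python3 -m pendant '[[0.002,0,0,0,0,0,0],[0.002,0,0,0,0,0,0],[0.002,0,0,0,0,0,0],[0.001,0,0,0,0,0,0],[0,0,0,0,0,0,0]]'; done; python3 -c "
from h import *
report()"
```

```text
clock: 5.45
position: [610.9, -77.3, 93.6]
ee_rot: [-0.617, 0.709, -0.224, -0.258]
contact_force: [0.2, -0.5, -0.9]
gripper_width: 0.0
grasp_force: 0.0
t 5.45 w 0.0 tilt 40.0 j [ 0.38  0.6  -0.38  0.68 -1.09 -1.  ] F case [ 0.43  0.22 -0.89]
tcp case [-74.8   0.4  57.6] tip [-58.7   0.4  38.4] corner-hinge [-102.3    0.4   21.5]
```

There is no contact, so the pictures are right: the effective tip lies about at the TCP. I'll back off 15 mm, advance about 28 mm along the finger, and verify.

```bash
python3 -m pendant '[[-0.008,0,0,0,0,0,0],[-0.007,0,0,0,0,0,0],[0,0,0.006,0,0,0,0],[0,0,0.006,0,0,0,0],[0,0,0.006,0,0,0,0],[0,0,0.005,0,0,0,0],[0,0,0.005,0,0,0,0],[0,0,0,0,0,0,0]]'
python3 - <<'E'
from h import *
from bench import arm
import cv2
a=arm.get_image("scene")["image"][:,:,::-1][200:320,280:400]
b=arm.get_image("top")["image"][:,:,::-1][190:290,310:410]
a=cv2.resize(a,(480,480),interpolation=cv2.INTER_CUBIC)[:,:400]; b=cv2.resize(b,(480,480),interpolation=cv2.INTER_CUBIC)[:,:400]
cv2.imwrite("pics/s4.png",np.hstack([a,b]))
s,p,r=report(); m=r.as_matrix();
P=[p-40*m[:,2],p,p+25*m[:,2]]
S=cam('scene0.pkl');T=cam('top0.pkl');print((proj(S,P)-[280,200])*4,(proj(T,P)-[310,190])*4.8+[400,0])
E
```

```text
clock: 6.25
position: [609.4, -84.5, 61.8]
ee_rot: [-0.616, 0.709, -0.224, -0.259]
contact_force: [0.1, 0.6, 0.7]
gripper_width: 0.1
grasp_force: 0.0
t 6.35 w 0.2 tilt 40.0 j [ 0.36  0.64 -0.41  0.71 -1.03 -1.04] F case [-0.05  0.67  0.17]
tcp case [-68.2   0.5  26.4] tip [-52.1   0.5   7.3] corner-hinge [-95.7   0.5  -9.7]
[[219.7045548  230.55867636]
 [241.70603966 286.87872672]
 [255.32136867 321.73164781]] [[463.56642131 228.4875513 ]
 [498.93650195 237.58302044]
 [520.27986905 243.07149922]]
```

View pics/s4.png

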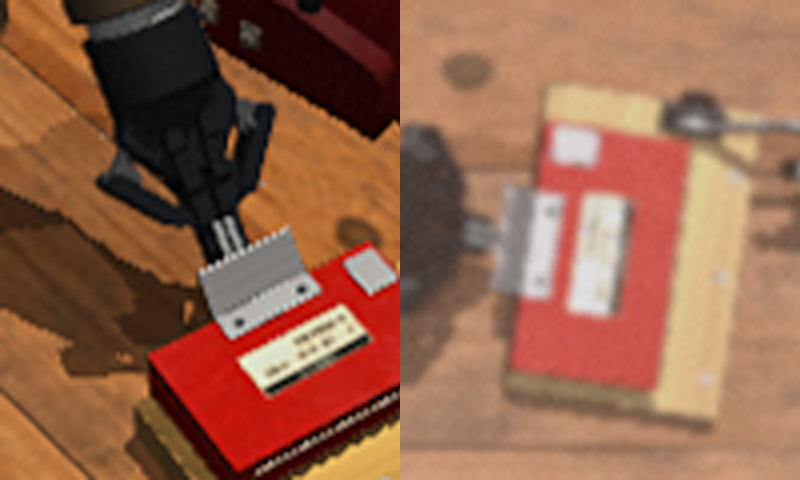

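The finger is now beneath the lip: it disappears behind the lip edge at about (232,255) in the left panel. I'll lift with a hinge-centred arc, watching the force.

```bash
python3 -m pendant '[[0.002,0,0,0,0,0,0],[0.002,0,0,0,0,0,0],[0.002,0,0,0,0,0,0],[0.0057,0,-0.0061,0,-4,0,0],[0.0057,0,-0.0061,0,-4,0,0],[0.0057,0,-0.0061,0,-4,0,0],[0,0,0,0,0,0,0]]'; python3 -c "
from h import *
report()"
```

```text
clock: 7.05
position: [609.3, -91.2, 92.3]
ee_rot: [-0.636, 0.733, -0.159, -0.18]
contact_force: [0.1, 3.1, 0.3]
gripper_width: 0.3
grasp_force: 1.1
t 7.05 w 0.3 tilt 27.8 j [ 0.3   0.54 -0.36  0.54 -0.97 -0.82] F case [-3.09 -0.34  0.28]
tcp case [-60.8   0.8  56.3] tip [-49.1   0.8  34.2] corner-hinge [-91.4   0.8  15.3]
```

```bash
python3 -m pendant '[[0.0057,0,-0.0061,0,-4,0,0],[0.0057,0,-0.0061,0,-4,0,0],[0.0057,0,-0.0061,0,-4,0,0]]'
python3 - <<'E'
from h import *
from bench import arm
import cv2
report()
a=arm.get_image("scene")["image"][:,:,::-1][190:330,280:420]
b=arm.get_image("top")["image"][:,:,::-1][190:290,310:410]
a=cv2.resize(a,None,fx=4,fy=4,interpolation=cv2.INTER_CUBIC)[:560,:400]; b=cv2.resize(b,(560,560),interpolation=cv2.INTER_CUBIC)[:,:400]
cv2.imwrite("pics/s5.png",np.hstack([a,b]))
E
```

```text
clock: 7.35
position: [607.7, -97.9, 113.3]
ee_rot: [-0.651, 0.747, -0.09, -0.104]
contact_force: [0.4, 4.0, -6.1]
gripper_width: 0.2
grasp_force: 2.7
t 7.35 w 0.2 tilt 15.86 j [ 0.22  0.47 -0.28  0.32 -0.95 -0.57] F case [-3.97 -0.14 -6.08]
tcp case [-53.9   0.1  77.3] tip [-47.1   0.   53.2] corner-hinge [-88.5   0.1  32.2]
```

View pics/s5.png

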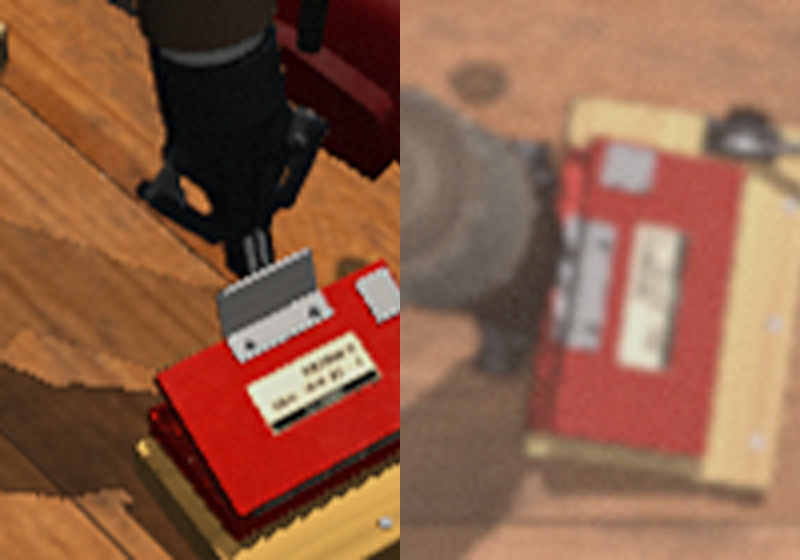

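The lid is lifting: the front gap is visible and the force is about 7 N, as expected. I'll continue the arc.

```bash
python3 -m pendant '[[0.0057,0,-0.0061,0,-4,0,0],[0.0057,0,-0.0061,0,-4,0,0],[0.0057,0,-0.0061,0,-4,0,0],[0.0057,0,-0.0061,0,-4,0,0],[0.0057,0,-0.0061,0,-4,0,0],[0.0057,0,-0.0061,0,-4,0,0]]';python3 -c "
from h import *
report()"; python3 -m pendant '[[0.0057,0,-0.0061,0,-4,0,0],[0.0057,0,-0.0061,0,-4,0,0],[0.0057,0,-0.0061,0,-4,0,0],[0.0057,0,-0.0061,0,-4,0,0],[0.0057,0,-0.0061,0,-4,0,0],[0,0,0,0,0,0,0]]'; python3 -c "
from h import *
report()"
```

```text
clock: 8.05
position: [603.2, -127.3, 153.2]
ee_rot: [-0.655, 0.752, 0.048, 0.052]
contact_force: [1.5, 5.4, -2.7]
gripper_width: -0.1
grasp_force: 2.6
t 8.05 w -0.1 tilt -8.1 j [-0.02  0.43 -0.04 -0.16 -1.1  -0.04] F case [-5.58  0.71 -2.75]
tcp case [-24.2  -0.3 117.2] tip [-27.7  -0.4  92.4] corner-hinge [-68.8  -0.4  66.9]
clock: 8.65
position: [597.5, -165.3, 174.6]
ee_rot: [-0.635, 0.733, 0.161, 0.181]
contact_force: [-1.2, 1.8, 1.7]
gripper_width: -0.2
grasp_force: 1.2
t 8.65 w -0.2 tilt -28.01 j [-0.28  0.49  0.16 -0.5  -1.35  0.27] F case [-1.59 -1.44  1.72]
tcp case [ 14.2  -0.7 138.6] tip [  2.4  -0.8 116.6] corner-hinge [-39.8  -0.9  87.4]
```

Forces are fine and the lid is at about 60°. I'll continue on the arc towards upright with the tool turning half as fast.

```bash
python3 -m pendant '[[0.0062,0,-0.0053,0,-2,0,0],[0.0064,0,-0.0051,0,-2,0,0],[0.0066,0,-0.0049,0,-2,0,0],[0.0068,0,-0.0046,0,-2,0,0],[0,0,0,0,0,0,0]]';python3 -c "
from h import *
report()"; python3 -m pendant '[[0.0069,0,-0.0044,0,-2,0,0],[0.0071,0,-0.0041,0,-2,0,0],[0.0072,0,-0.0039,0,-2,0,0],[0.0073,0,-0.0036,0,-2,0,0],[0,0,0,0,0,0,0]]'; python3 -c "
from h import *
report()
import pickle
from bench import arm
pickle.dump(arm.get_image('scene'),open('up.pkl','wb'))"
```

```text
clock: 9.15
position: [593.1, -196.3, 178.7]
ee_rot: [-0.624, 0.718, 0.204, 0.231]
contact_force: [-1.0, 2.8, 2.3]
gripper_width: -0.3
grasp_force: 1.5
t 9.15 w -0.3 tilt -35.93 j [-0.39  0.55  0.25 -0.61 -1.47  0.38] F case [-2.63 -1.38  2.25]
tcp case [ 45.6  -0.7 142.7] tip [ 30.9  -0.8 122.5] corner-hinge [-12.2  -0.8  92. ]
clock: 9.65
position: [588.7, -228.8, 173.8]
ee_rot: [-0.608, 0.7, 0.247, 0.28]
contact_force: [-1.0, 0.6, 3.6]
gripper_width: -0.2
grasp_force: 1.6
t 9.65 w -0.2 tilt -43.88 j [-0.5   0.62  0.33 -0.7  -1.6   0.46] F case [-0.45 -1.06  3.56]
tcp case [ 78.3  -0.5 137.8] tip [ 61.   -0.6 119.7] corner-hinge [16.9 -0.6 88.1]
```

```bash
cat >> h.py <<'E'
import cv2
def iou(f,lo,hi,name=None):
    d=cam(f); im=d["image"].astype(int); S=d
    m=((im[:,:,0]>1.8*im[:,:,1]+20)&(im[:,:,0]>1.8*im[:,:,2]+20)&(im[:,:,0]>60)).astype(np.uint8)
    roi=np.zeros_like(m); roi[200:345,300:440]=1; m*=roi
    m=cv2.morphologyEx(m,cv2.MORPH_CLOSE,np.ones((3,3)))
    best=[]
    for th in np.arange(lo,hi,.01):
        Q=proj(S,world(lid([[-49,-85,36],[-49,85,36],[50,85,36],[50,-85,36]],th),X,Y,YAW))+[.39,.23]
        g=np.zeros_like(m); cv2.fillPoly(g,[(Q*16).round().astype(np.int32)],1,shift=4)
        best.append(((g&m).sum()/(g|m).sum(),th))
    best.sort(reverse=True); return [(round(a,3),round(b,2)) for a,b in best[:4]]
E
python3 -c "
from h import *
print(iou('scene0.pkl',-.3,.6),iou('up.pkl',.9,2.2))"
```

```text
[(np.float64(0.502), np.float64(0.04)), (np.float64(0.502), np.float64(0.03)), (np.float64(0.502), np.float64(0.02)), (np.float64(0.502), np.float64(0.01))] [(np.float64(0.294), np.float64(1.01)), (np.float64(0.294), np.float64(0.96)), (np.float64(0.294), np.float64(0.95)), (np.float64(0.294), np.float64(0.94))]
```

```bash
sed -i 's/m=((im.*$/m=((im[:,:,0]>3.2*im[:,:,1])\&(im[:,:,0]>3.2*im[:,:,2])\&(im[:,:,0]>im[:,:,0][200:345,300:440].max()*0+70)).astype(np.uint8)/; s/np.ones((3,3))/np.ones((7,7))/; s/roi\[200:345,300:440\]/roi[200:345,310:440]/' h.py
python3 - <<'E'
from h import *
print(iou('scene0.pkl',-.3,.6),iou('up.pkl',.9,2.2))
d=cam('up.pkl');im=d["image"][210:330,300:430]
for r in range(0,120,6): print(''.join('#' if (p[0]>3.2*p[1] and p[0]>70) else ('+' if p[0]>2.2*p[1] else ('o' if p.min()>110 else ('.' if p.max()<50 else ' '))) for p in im[r,::2].astype(int)))
E
```

```text
[(np.float64(0.54), np.float64(0.04)), (np.float64(0.54), np.float64(0.03)), (np.float64(0.54), np.float64(0.02)), (np.float64(0.54), np.float64(0.01))] [(np.float64(0.36), np.float64(1.01)), (np.float64(0.356), np.float64(1.02)), (np.float64(0.355), np.float64(0.92)), (np.float64(0.355), np.float64(0.91))]
             ..                                                  
         ....        ...............    .............   ....     
                          ++++++++++++++++++++++++++++++++.++++++
                               ++++++++++++++++++++++++......#+++
                                    .      +++++++++++####++++###
                                                ++++++++++++#####
                                                     ++++        
                                                                 
                                                                 
                                   ++                            
                              #+++++#+#         +##..............
                        +#++#+###### ##++# ####+..............   
                  ##++++####+##o### ooo...................... .  
            +#++++#+##o+## #+# #### oo.........................  
         #+++o+# o + o##  ######.. oo .......................... 
          ++#+.  #.  +####+++++     .++...        ...............
        .   ++##+ o ++++++++++ .+++++            o      oooo ....
          .    +#    ++++++++++                                  
           .     ++#++++++                         ..            
               .   ++                         .
```

```bash
python3 -m pendant '[[-0.002,0,-0.012,0,0,0,0],[-0.01,0,-0.012,0,0,0,0],[-0.03,0,-0.012,0,0,0,0],[-0.04,0,-0.01,0,0,0,0],[-0.04,0,0,0,8,0,0],[-0.03,0,0,0,8,0,0],[0,0,0,0,8,0,0],[0,0,0,0,8,0,0],[0,0,0,0,8,0,0],[0,0,0,0,8,0,0],[0,0,0,0,8,0,0],[0,0,0,0,0,0,0]]'
python3 - <<'E'
from h import *
from bench import arm
report()
d={n:arm.get_image(n) for n in("scene","top")}
for n in d: pickle.dump(d[n],open(n+"_up.pkl","wb"))
a=d["scene"]["image"][:,:,::-1][190:340,290:450]
b=d["top"]["image"][:,:,::-1][190:290,310:450]
a=cv2.resize(a,None,fx=4,fy=4,interpolation=cv2.INTER_CUBIC)[:,:480]; b=cv2.resize(b,None,fx=3,fy=6,interpolation=cv2.INTER_CUBIC)[:,100:420]
cv2.imwrite("pics/s6.png",np.hstack([a,b]))
E
```

```text
clock: 10.9
position: [600.6, -146.1, 309.2]
ee_rot: [-0.655, 0.748, -0.07, -0.081]
contact_force: [-0.7, -0.2, 0.4]
gripper_width: -0.3
grasp_force: 0.0
t 10.9 w -0.3 tilt 12.26 j [ 0.13  0.32  0.05  0.21 -1.36 -0.31] F case [ 0.27 -0.65  0.38]
tcp case [-5.200e+00 -2.000e-01  2.732e+02] tip [ 1.000e-01 -2.000e-01  2.487e+02] corner-hinge [-4.110e+01 -2.000e-01  2.271e+02]
```

View pics/s6.png

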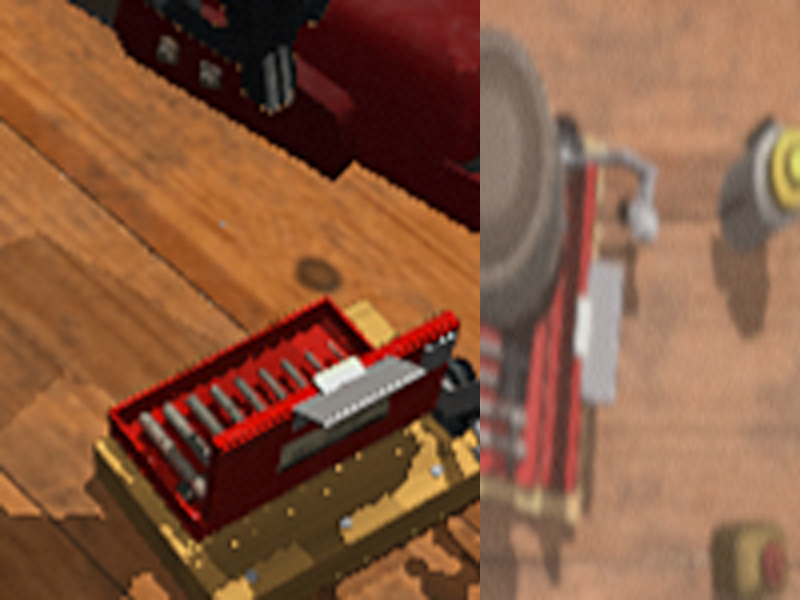

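Picture 10 shows the lid standing upright by itself, its lip edge corners at scene pixels (371.5,297) and (396.2,282.5). The dark buffer tip was at about (391.5,225.4) in the top view. I'll compute the lid angle and the likely contact angle from these.

Run:
```python
from h import *
S=cam('scene0.pkl');T=cam('top0.pkl')
obs=np.array([[371.5,297],[396.2,282.5]])-.4
for th in(1.4,1.45,1.5,1.55,1.6,1.65):
    print(th,(proj(S,world(lid([[-70,-35,61],[-70,35,61]],th),X,Y,YAW))+[.39,.23]-obs).round(1).ravel())
for th in np.arange(1.7,2.35,.1):
    P=world(lid([52-80,70,36],th),X,Y,YAW)
    print(th.round(1),P.round(0),proj(S,P).round(1)+[.39,.23],proj(T,P).round(1)+[-.5,.3])
```

```text
1.4 [ -8.5 -12.6  -8.3 -11.6]
1.45 [ -6.9 -10.4  -6.6  -9.5]
1.5 [-5.3 -8.2 -5.  -7.3]
1.55 [-3.7 -5.9 -3.4 -5.1]
1.6 [-2.1 -3.6 -1.8 -2.8]
1.65 [-0.6 -1.2 -0.2 -0.5]
1.7 [[ 659. -235.  138.]] [[399.39 278.83]] [[380.5 222.5]]
1.8 [[ 658. -242.  135.]] [[401.39 281.63]] [[382.8 223. ]]
1.9 [[ 657. -249.  132.]] [[403.19 284.63]] [[384.9 223.4]]
2.0 [[ 656. -256.  128.]] [[404.79 287.63]] [[386.9 223.9]]
2.1 [[ 655. -263.  123.]] [[406.39 290.73]] [[388.7 224.4]]
2.2 [[ 654. -269.  118.]] [[407.79 293.83]] [[390.2 224.9]]
2.3 [[ 654. -274.  112.]] [[408.99 296.83]] [[391.6 225.3]]
```

```bash
python3 -m pendant '[[-0.015,0,0,0,7.6,0,0],[-0.015,0,0,0,7.6,0,0],[-0.015,0,0,0,7.5,0,0],[0,0,0,0,0,0,0]]'
python3 - <<'E'
from h import *
s,p,r=report()
print(delta(p,r,world([-36.5,0,155.5],X,Y,YAW)[0],toolR(35)),delta(p,r,world([20.9,0,73.6],X,Y,YAW)[0],toolR(35)))
E
```

```text
clock: 11.4
position: [606.5, -105.7, 291.4]
ee_rot: [-0.628, 0.718, -0.195, -0.228]
contact_force: [-0.5, -0.1, -0.8]
gripper_width: 0.0
grasp_force: 0.0
t 11.4 w 0.0 tilt 34.92 j [ 0.33  0.39 -0.13  0.55 -1.39 -0.66] F case [ 0.21 -0.51 -0.76]
tcp case [-46.1   0.  255.4] tip [-31.8  -0.  234.9] corner-hinge [-74.7   0.  217.2]
(array([-49.3,  -0.5,  87.4]), array([0.16, 0.08, 0.3 ])) (array([-49.2,  -0.7, 187.4]), array([0.16, 0.08, 0.3 ]))
```

```bash
python3 -m pendant '[[-0.025,0,0.04,0,0,0,0],[-0.024,0,0.04,0,0,0,0],[0,0,0.036,0,0,0,0],[0,0,0.03,0,0,0,0],[0,0,0.02,0,0,0,0],[0,0,0.012,0,0,0,0],[0,0,0.009,0,0,0,0],[0,0,0,0,0,0,0]]'
python3 - <<'E'
from h import *
s,p,r=report()
E
```

```text
clock: 12.2
position: [597.5, -173.9, 112.8]
ee_rot: [-0.626, 0.721, -0.195, -0.225]
contact_force: [-0.4, -0.0, -0.6]
gripper_width: -0.1
grasp_force: 0.0
t 12.2 w -0.1 tilt 34.68 j [ 0.2   0.52 -0.43  0.7  -0.98 -0.85] F case [ 0.07 -0.43 -0.63]
tcp case [22.7  0.5 76.8] tip [37.   0.5 56.2] corner-hinge [-6.   0.5 38.5]
```

```bash
python3 -m pendant '[[0.0082,0,0.0057,0,0,0,0],[0.0082,0,0.0057,0,0,0,0],[0.0066,0,0.0046,0,0,0,0],[0,0,0,0,0,0,0]]'; for i in 1 2 3 4; do python3 -m pendant '[[0.0025,0,0.0017,0,0,0,0],[0,0,0,0,0,0,0]]' | grep contact; python3 -c "
from h import *
report()"; done
```

```text
clock: 12.6
position: [593.2, -201.6, 113.1]
ee_rot: [-0.626, 0.721, -0.196, -0.225]
contact_force: [-0.1, 0.2, 0.2]
gripper_width: 0.3
grasp_force: 0.0
contact_force: [1.0, 0.2, 0.5]
t 12.8 w -0.2 tilt 34.7 j [ 0.15  0.51 -0.45  0.74 -0.95 -0.83] F case [-0.32  1.01  0.47]
tcp case [52.8  0.5 76.8] tip [67.   0.5 56.3] corner-hinge [24.   0.5 38.5]
contact_force: [-1.1, 0.5, 0.6]
t 13.0 w -0.0 tilt 34.7 j [ 0.14  0.51 -0.45  0.74 -0.95 -0.83] F case [-0.3  -1.16  0.55]
tcp case [55.7  0.4 76.7] tip [70.   0.4 56.1] corner-hinge [27.   0.4 38.4]
contact_force: [-0.3, 0.3, 0.6]
t 13.2 w -0.0 tilt 34.7 j [ 0.14  0.51 -0.45  0.74 -0.94 -0.83] F case [-0.21 -0.32  0.62]
tcp case [58.9  0.3 76.7] tip [73.1  0.3 56.2] corner-hinge [30.2  0.3 38.4]
contact_force: [-1.3, 0.0, 0.3]
t 13.4 w 0.0 tilt 34.7 j [ 0.13  0.51 -0.45  0.75 -0.94 -0.82] F case [ 0.15 -1.31  0.3 ]
tcp case [62.   0.3 76.8] tip [76.3  0.3 56.2] corner-hinge [33.3  0.3 38.5]
```

```bash
for i in 1 2 3 4 5; do python3 -m pendant '[[0.0025,0,0.0017,0,0,0,0],[0,0,0,0,0,0,0]]' >/dev/null; python3 -c "
from h import *
report()"|cut -c1-150; done
```

```text
t 13.6 w -0.0 tilt 34.7 j [ 0.12  0.51 -0.45  0.75 -0.94 -0.82] F case [-0.21  0.07 -0.26]
tcp case [65.1  0.3 76.8] tip [79.3  0.3 56.3] corner-hinge [36.3  0.3 38.5]
t 13.8 w 0.3 tilt 34.7 j [ 0.12  0.51 -0.45  0.75 -0.94 -0.82] F case [ 0.4  -0.4  -0.38]
tcp case [68.1  0.3 76.8] tip [82.3  0.3 56.3] corner-hinge [39.4  0.3 38.5]
t 14.0 w -0.2 tilt 34.61 j [ 0.12  0.51 -0.46  0.76 -0.93 -0.82] F case [-5.1  -1.26  0.49]
tcp case [69.9  0.6 76.6] tip [84.1  0.6 56. ] corner-hinge [41.2  0.6 38.3]
t 14.2 w 0.2 tilt 34.54 j [ 0.11  0.51 -0.46  0.76 -0.93 -0.82] F case [-7.42 -2.2  -0.4 ]
tcp case [72.2  0.6 76. ] tip [86.4  0.7 55.4] corner-hinge [43.4  0.7 37.7]
t 14.4 w 0.1 tilt 34.47 j [ 0.11  0.51 -0.46  0.76 -0.92 -0.81] F case [-7.93 -2.3  -2.64]
tcp case [74.7  0.7 75.4] tip [88.8  0.7 54.8] corner-hinge [45.9  0.7 37. ]
```

Contact is at the expected place. I'll add a lid angle and moment readout calibrated to this contact, then push along the arc.

```bash
cat >> h.py <<'E'
def lidst():
    from bench import arm
    s=arm.read_state(); m=R.from_quat(s["ee_rot"]).as_matrix()
    c=incase(s["position"]+9*m[:,0]-14*m[:,2])-H; F=R.from_euler("z",-YAW).apply(s["contact_force"])
    x,z=c[0],c[2]; r=np.hypot(x,z)
    print("t",round(s["clock"],2),"theta",round(np.arctan2(x,z)+np.arccos(9/r),3),"r",r.round(1),"beta",np.degrees(np.arctan2(x,z)).round(1),"y",c[1].round(1),"F",F.round(1),"M",(-(F[0]*z-F[2]*x)/1000).round(3))
E
L(){ python3 -c "
from h import *
lidst()"; }
L; python3 -m pendant '[[0.00123,0,0.00182,0,0,0,0],[0.00123,0,0.00182,0,0,0,0],[0.00123,0,0.00182,0,0,0,0],[0.00123,0,0.00182,0,0,0,0]]'>/dev/null; L
python3 -m pendant '[[0.001,0,0.00196,0,0,0,0],[0.001,0,0.00196,0,0,0,0]]'>/dev/null; L
python3 -m pendant '[[0.001,0,0.00196,0,0,0,0],[0.001,0,0.00196,0,0,0,0]]'>/dev/null; L
```

```text
t 14.4 theta 1.76 r 71.6 beta 18.1 y 0.6 F [-7.9 -2.3 -2.6] M 0.481
t 14.8 theta 1.876 r 71.5 beta 24.7 y 0.7 F [-11.2  -4.5   0.1] M 0.73
t 15.0 theta 1.937 r 71.6 beta 28.2 y 0.7 F [-11.6  -4.3   0.1] M 0.736
t 15.2 theta 1.998 r 71.6 beta 31.7 y 0.7 F [-13.3  -4.7  -0.6] M 0.787
```

The moment readout matches the 0.75 N m hinge friction. Next come finer steps.

```bash
L(){ python3 -c "
from h import *
lidst()"; }
python3 -m pendant '[[0.0008,0,0.00198,0,0,0,0]]'>/dev/null; L
python3 -m pendant '[[0.0008,0,0.00198,0,0,0,0]]'>/dev/null; L
python3 -m pendant '[[0.00035,0,0.001,0,0,0,0]]'>/dev/null; L
python3 -m pendant '[[0.00035,0,0.001,0,0,0,0]]'>/dev/null; L
```

```text
t 15.3 theta 2.028 r 71.6 beta 33.4 y 0.7 F [-12.5  -4.7  -0.1] M 0.743
t 15.4 theta 2.057 r 71.7 beta 35.1 y 0.7 F [-12.1  -4.6  -0.7] M 0.683
t 15.5 theta 2.073 r 71.6 beta 36.0 y 0.7 F [-13.6  -4.8   0.1] M 0.792
t 15.6 theta 2.086 r 71.7 beta 36.7 y 0.8 F [-12.4  -3.8   1.1] M 0.759
```

```bash
L(){ python3 -c "
from h import *
lidst()"; }
for i in 1; do
python3 -m pendant '[[0.0003,0,0.00105,0,0,0,0]]'>/dev/null; L
python3 -m pendant '[[0.0003,0,0.00105,0,0,0,0]]'>/dev/null; L
python3 -m pendant '[[0.0003,0,0.00105,0,0,0,0]]'>/dev/null; L
python3 -m pendant '[[0.0003,0,0.00105,0,0,0,0]]'>/dev/null; L
python3 -m pendant '[[0.0002,0,0.00105,0,0,0,0]]'>/dev/null; L
python3 -m pendant '[[0.0002,0,0.00105,0,0,0,0]]'>/dev/null; L
done
```

```text
t 15.7 theta 2.101 r 71.7 beta 37.6 y 0.8 F [-11.8  -4.9   0.5] M 0.694
t 15.8 theta 2.116 r 71.7 beta 38.4 y 0.7 F [-11.5  -5.2   0.4] M 0.666
t 15.9 theta 2.131 r 71.7 beta 39.3 y 0.7 F [-12.8  -5.4   0.5] M 0.733
t 16.0 theta 2.145 r 71.7 beta 40.1 y 0.8 F [-13.5  -4.9   2.2] M 0.839
t 16.1 theta 2.158 r 71.6 beta 40.8 y 0.8 F [-14.1  -6.1   3.4] M 0.919
t 16.2 theta 2.17 r 71.6 beta 41.6 y 0.8 F [-14.8  -6.9   4. ] M 0.986
```

Contact came at about θ = 2.14, where the moment rises by 0.12 N m. The target is θ ≈ 2.223 with M ≈ 1.12.

```bash
L(){ python3 -c "
from h import *
lidst()"; }
python3 -m pendant '[[0.0002,0,0.00105,0,0,0,0]]'>/dev/null; L
python3 -m pendant '[[0.0002,0,0.00105,0,0,0,0]]'>/dev/null; L
python3 -m pendant '[[0.0001,0,0.00105,0,0,0,0]]'>/dev/null; L
python3 -m pendant '[[0,0,0,0,0,0,0]]'>/dev/null; L
```

```text
t 16.3 theta 2.183 r 71.7 beta 42.3 y 0.8 F [-15.5  -6.4   3.8] M 1.002
t 16.4 theta 2.197 r 71.7 beta 43.1 y 0.8 F [-14.8  -7.2   3.7] M 0.956
t 16.5 theta 2.209 r 71.7 beta 43.8 y 0.8 F [-15.4  -7.    4.7] M 1.033
t 16.6 theta 2.21 r 71.7 beta 43.8 y 0.8 F [-15.4  -6.5   4.8] M 1.036
```

```bash
L(){ python3 -c "
from h import *
lidst()"; }
python3 -m pendant '[[0.0001,0,0.0008,0,0,0,0]]'>/dev/null; L
python3 -m pendant '[[0.0001,0,0.0007,0,0,0,0]]'>/dev/null; L
python3 -m pendant '[[0,0,0,0,0,0,0]]'>/dev/null; L
python3 -m pendant '[[0,0,0,0,0,0,0]]'>/dev/null; L
```

```text
t 16.7 theta 2.219 r 71.6 beta 44.3 y 0.8 F [-16.   -7.6   4.6] M 1.049
t 16.8 theta 2.227 r 71.6 beta 44.8 y 0.8 F [-18.   -8.3   6.2] M 1.229
t 16.9 theta 2.227 r 71.6 beta 44.8 y 0.8 F [-15.8  -7.7   5.1] M 1.061
t 17.0 theta 2.227 r 71.6 beta 44.8 y 0.8 F [-16.9  -6.7   5.2] M 1.122
```

θ = 2.227 and M ≈ 1.12 both give about 6.7–7 mm. Withdraw straight back.

```bash
python3 -m pendant '[[0,0,-0.002,0,0,0,0],[0,0,-0.004,0,0,0,0],[0,0,-0.015,0,0,0,0],[0,0,-0.03,0,0,0,0],[0,0,-0.04,0,0,0,0],[0,0,-0.04,0,0,0,0],[0,0,-0.03,0,0,0,0],[0,0,0,0,0,0,0],[0,0,0,0,0,0,0]]'
python3 - <<'E'
from h import *
from bench import arm
report()
d=arm.get_image("scene"); pickle.dump(d,open("end.pkl","wb"))
S=cam('end.pkl')
# lip edge: light grey plate; compare brightness contour against predictions
for th in(1.67,2.0,2.1,2.2,2.3): print(th,(proj(S,world(lid([[-70,-35,61],[-70,35,61],[-49,-85,36],[-49,85,36]],th),X,Y,YAW))+[.39,.23]).round(1).ravel())
im=S["image"].astype(int); a=pickle.load(open("scene_up.pkl","rb"))["image"].astype(int)
for r in range(262,340,2): print(r,''.join('#' if (p[0]>3*p[1] and p[0]>60) else ('o' if p.min()>95 and p.max()-p.min()<40 else ' ') for p in im[r,310:430]))
E
```

```text
clock: 17.9
position: [598.6, -165.2, 227.5]
ee_rot: [-0.626, 0.72, -0.196, -0.224]
contact_force: [0.5, 0.1, -0.4]
gripper_width: 0.1
grasp_force: 0.0
t 17.9 w 0.1 tilt 34.63 j [ 0.23  0.41 -0.28  0.61 -1.2  -0.68] F case [-0.17  0.52 -0.44]
tcp case [ 13.9   0.5 191.5] tip [ 28.1   0.5 170.9] corner-hinge [-14.8   0.5 153.2]
1.67 [371.1 296.4 396.2 282.6 345.4 303.1 405.3 270.3]
2.0 [380.1 313.3 405.  299.  353.2 315.9 413.1 282.4]
2.1 [382.3 318.4 407.2 304.1 355.3 320.  415.1 286.3]
2.2 [384.2 323.5 409.  309.1 357.3 324.1 416.9 290.2]
2.3 [385.8 328.4 410.5 313.9 359.  328.2 418.5 294.1]
262                                                                                                                         
264                                                              #                                                          
266                                                          ###   #                                                        
268                                                      ###        ##                                                      

[... 3553 characters left out ...]
                                                                       
328                                                                                                                         
330                                                                                                                         
332                                                                                                                         
334                                                                                                                         
336                                                                                                                         
338
```

The lid stands at about 2.2–2.2+ in the image, which matches the readout, and the arm is clear. Handing in.

```bash
python3 -c "
from bench import arm
print(arm.job_done())"
```

```text
the job is handed in; nothing more can be done
None
```

I raised the lid by its lip and swung it back against the stop, where it stands by itself with the buffer pushed in about 6–7 mm, by angle and force readings; the arm is clear, no contact with other items was seen, and the job was handed in at about 18 s.

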